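# Release the latched valve key on a gas manifold

### The arm

A 6-joint arm with a two-finger parallel gripper is mounted at the origin on a cart in front of the work surface, level with it; the furniture and walls round the work are solid. World frame = base frame: x ahead of the robot, y to its left, z up, the work surface at z = 0. Lengths are in m, angles in rad, forces in N, time in s.
With the tool pointing down it reaches from about 0.225 to 0.725 m from the base axis. Payload 3.1 kg.
Tool frame: the origin (TCP) lies at the very end of the fingers, on their centre line; the grasp point (between the pads) lies 19 mm behind it; z points along the fingers, y is the line along which they close (so a half turn about z gives the same grasp; the last joint's range is limited). The gripper opens to 85 mm and grips with 20 to 120 N. Pads are 22 mm wide; open, the fingers measure 114 mm over their backs; the gripper's body (76 mm by 85 mm) begins 54 mm behind the grasp point. The pads swing forward as they close: fully open they stand 13 mm farther back than shut.
Start: joints at [1.077, 0.048, 0.099, 1.622, 0, 1.443], TCP at [0.188, 0.49, 0.231] pointing down, gripper open.
Joint ranges: [-2.91, 2.91], [-0.99, 1.94], [-1.21, 1.42], [-2.12, 2.29], [-1.49, 1.47], [-3.14, 3.14]. Speed limits (rad/s): [2.79, 2.79, 3.14, 3.14, 3.14, 3.14].

### API

Orientations are given as a unit quaternion [x, y, z, w].
In Python, from cell import ctrl gives the robot as it stands. The module is installed in compiled form; this text tells all that it offers.
- The arm moves only by the shell command python3 -m jog 'ROWS' [OPENING] [FORCE]. ROWS is a JSON object of lists of equal length, an entry for each row: "slide": the shift along the tool's x, y, z in mm, a list of three; "roll": the turn about the tool's z in degrees. In form: {"slide": [[dx, dy, dz], ...], "roll": [roll, ...]}. A call has 1 to 12 rows; each row is the pose to reach, as a shift and turn from the pose commanded when the call began, along the tool's axes at that moment; what a row does not reach only later rows make up. A row lasts 1/8 s, in which the tool goes at most 62.5 mm and 10.7 degrees, less where a joint would pass 70% of its speed; a pose out of reach is approached as far as the arm can. A call with a gripper value outside its range is refused whole. OPENING is the closure in counts, from 0 (fully open) to 255 (shut), set as the call begins (- or left out, the last holds). The fingers move at their own pace and stop on an object; FORCE is the grip in N (left out, the last holds). Time passes only in rows, so rows that repeat a pose let the fingers close. It gives the time, the measured TCP pose, the force, the opening and the grip force at its end, in the units of the state.
- ctrl.get_state(): the state, without advancing time (a new reading comes with each control period).
- ctrl.get_image(name): name is "side" or "top"; returns a dict with "image" (480x640x3 uint8, red, green, blue), "depth" (480x640 float32, m along the optical axis (not along the pixel's ray), 0 where there is no reading), "fx", "fy", "cx", "cy" (pixels), "k1" (the pictures are not rectified: a ray, as slopes to the right and down, at radius r is drawn at 1 + k1 r^2 times it, then the intrinsics apply), "view" (4x4, takes a point from world to camera coordinates). Camera axes: x right, y down, z forward; pixel columns grow to the right and rows downward; lengths in m; the calibration is good to about 2 mm. A picture is of the moment at which its call begins.
- ctrl.finish_job(): hands the job in; it is judged then, once.
The state is a dict: "time": time; "joints": joint angles; "joint_velocities": joint speeds; "joint_torque": joint torques, N m; "tool_pos": TCP position; "orientation": TCP orientation; "force": force on the tool from outside, world axes, zero at the start; "torque": the same for the moment, N m; "grip_width": finger opening in m; "gripper_force": force on a finger pad.
Only numpy, scipy, OpenCV 4.12 (cv2) and the standard library are available. Lean on these libraries where they do the work, as an engineer would, in place of code of your own. Each camera call takes 0.05 s, during which the arm holds its last target. There are 200 camera calls.

### The job

Before gas lines go onto this manifold all four of its push-latch valve keys must stand up, but one of the four identical keys has been left latched down; a light fingertip tap tells it from the others, because it sits a little lower and does not give. Find that key, press it fully down with the fingertips and let it spring up, so that all four keys stand up. Do not push any of the other keys down so far that it could latch, do not force anything, and leave the wrench, timer, vial and beaker where they are.

Things in the scene. Friction and masses are not known exactly. Their poses are not given: they have to be found in the camera images.
- manifold: Gas valve manifold: fixed slim grey box with an aluminium top, 130 mm long (own x, pointing away from the robot), 78 wide (own y), 110 high; a small gauge faces the robot, brass fittings stand out 18 mm on the right (-y) and rear. Four identical grey keys in a row along own x, 30 mm apart (x = +45, +15, -15, -45, y = +2 mm); just one is latched down at the start. Origin: centre of the underside.
- valve_a: Valve a: fixed black frame of one key, 28 (own x) x 38 mm, 5.5 mm high on the top panel; its place in the row varies. Origin: at the panel, 110 mm above the bench, on its key's vertical axis; axes as the manifold's. Push-push latch: pressed fully down and let go, an up key stays latched, a latched key springs fully up. An up key pushed under 8 mm just springs back.
- key_a_top (a point): Centre of the flat top of valve a's key, a grey block 21 mm (own x) by 31 mm (own y) that moves only up and down. Height above the valve's origin: 18 mm up, 13 mm latched, 8 mm fully down. Its spring takes 1.2 N at first and 0.8 N more per mm: an up key gives about 2 mm under 3 N; a latched key gives nothing under 5 N and needs about 9 N to go fully down, where it stops hard.
- valve_b: Valve b: fixed black frame of one key, 28 (own x) x 38 mm, 5.5 mm high on the top panel; its place in the row varies. Origin: at the panel, 110 mm above the bench, on its key's vertical axis; axes as the manifold's. Push-push latch: pressed fully down and let go, an up key stays latched, a latched key springs fully up. An up key pushed under 8 mm just springs back.
- key_b_top (a point): Centre of the flat top of valve b's key, a grey block 21 mm (own x) by 31 mm (own y) that moves only up and down. Height above the valve's origin: 18 mm up, 13 mm latched, 8 mm fully down. Its spring takes 1.2 N at first and 0.8 N more per mm: an up key gives about 2 mm under 3 N; a latched key gives nothing under 5 N and needs about 9 N to go fully down, where it stops hard.
- valve_c: Valve c: fixed black frame of one key, 28 (own x) x 38 mm, 5.5 mm high on the top panel; its place in the row varies. Origin: at the panel, 110 mm above the bench, on its key's vertical axis; axes as the manifold's. Push-push latch: pressed fully down and let go, an up key stays latched, a latched key springs fully up. An up key pushed under 8 mm just springs back.
- key_c_top (a point): Centre of the flat top of valve c's key, a grey block 21 mm (own x) by 31 mm (own y) that moves only up and down. Height above the valve's origin: 18 mm up, 13 mm latched, 8 mm fully down. Its spring takes 1.2 N at first and 0.8 N more per mm: an up key gives about 2 mm under 3 N; a latched key gives nothing under 5 N and needs about 9 N to go fully down, where it stops hard.
- valve_d: Valve d: fixed black frame of one key, 28 (own x) x 38 mm, 5.5 mm high on the top panel; its place in the row varies. Origin: at the panel, 110 mm above the bench, on its key's vertical axis; axes as the manifold's. Push-push latch: pressed fully down and let go, an up key stays latched, a latched key springs fully up. An up key pushed under 8 mm just springs back.
- key_d_top (a point): Centre of the flat top of valve d's key, a grey block 21 mm (own x) by 31 mm (own y) that moves only up and down. Height above the valve's origin: 18 mm up, 13 mm latched, 8 mm fully down. Its spring takes 1.2 N at first and 0.8 N more per mm: an up key gives about 2 mm under 3 N; a latched key gives nothing under 5 N and needs about 9 N to go fully down, where it stops hard.
- open_wrench: Loose flat steel open-end wrench, 123 mm long (own y), 24 mm wide, 8 mm thick, lying near the bench's front edge, right of the timer. Origin: centre of its underside. To be left alone.
- bench_timer: Loose white bench timer, 58 x 62 x 20 mm, on the bench at the front edge, to the right of the manifold. Origin: centre of its underside. To be left alone.
- sample_vial: Loose glass vial with a crimp cap, 23 mm across and 72 mm high, standing beyond the manifold. Origin: centre of its underside. To be left alone.
- small_beaker: Loose clear beaker, 45 mm across and 56 mm high, standing beyond the manifold. Origin: centre of its underside. To be left alone.

How it is judged:
By the outcome, as a careful person would: the job done as asked, in the order asked, and still so for the second after the job is handed in, with the robot touching nothing.
It also fails if it takes over 48 s, if anything falls off the work surface, if the arm or the gripper's body presses on something with over 40 N, if the wrist force passes 120 N, or if a joint passes its speed limit or range.

## Working session

There is one attempt and no reset: what is moved stays moved. The work goes in short steps, Python scripts to look and compute and a shell command to move; the robot and the scene stay as the last step left them, time stands still between calls to the robot, and variables do not carry over. Pictures are saved under pics/ and viewed, at most 10 in all, crops included, and the job is handed in when it is done.

```bash
mkdir -p pics; cat > h.py <<'E'
import numpy as np, cv2
from cell import ctrl
def grab(n,save=None):
    d=ctrl.get_image(n)
    if save: cv2.imwrite('pics/'+save,d['image'][:,:,::-1])
    return d
def world(d,u,v,z=None):
    """pixel -> world via depth, or on plane z"""
    x=np.array([(u-d['cx'])/d['fx'],(v-d['cy'])/d['fy']]);s=x.copy()
    for _ in range(20): s=x/(1+d['k1']*(s@s))
    V=np.array(d['view']);R,t=V[:3,:3],V[:3,3];c=-R.T@t;r=R.T@np.array([s[0],s[1],1])
    k=d['depth'][int(v),int(u)] if z is None else (z-c[2])/r[2]
    return c+k*r
E
python3 - <<'E'
from h import *
for n in('top','side'):
    d=grab(n,n+'1.png'); V=np.array(d['view']); print(n,d['fx'],d['k1'],-V[:3,:3].T@V[:3,3],V[2,:3])
    np.savez(n+'1.npz',**{k:np.array(v) for k,v in d.items()})
s=ctrl.get_state();print(s)
E
```

```text
top 601.3400438869795 -0.10225719131774369 [ 0.44365179 -0.01596015  0.92862863] [ 0.12453568 -0.00719894 -0.99218901]
side 508.5396933623155 -0.11448768280150053 [-0.09083968  0.4735775   0.50736169] [ 0.69712863 -0.55910067 -0.44879629]
{'time': 0.1, 'joints': array([ 1.07715650e+00,  4.86629031e-02,  9.77359405e-02,  1.62196781e+00,
       -1.27924355e-05,  1.44303766e+00]), 'joint_velocities': array([-0.0005995 , -0.00222612,  0.00052577, -0.00048663, -0.00024903,
       -0.00149248]), 'joint_torque': array([ 2.48707853e-03, -3.39852118e+01,  3.20935392e+01,  1.58176047e-02,
       -1.40167058e-04, -1.89197053e-06]), 'tool_pos': array([0.18756564, 0.48976804, 0.23023205]), 'orientation': array([ 1.81921759e-01,  9.83312449e-01, -1.00094333e-03, -3.14683713e-04]), 'force': array([ 0.2756436 , -0.44361036,  0.06622424]), 'torque': array([-0.02954326, -0.02144407,  0.00501939]), 'gripper_force': 0.0, 'grip_width': 0.08540220394980588}
```

View pics/top1.png

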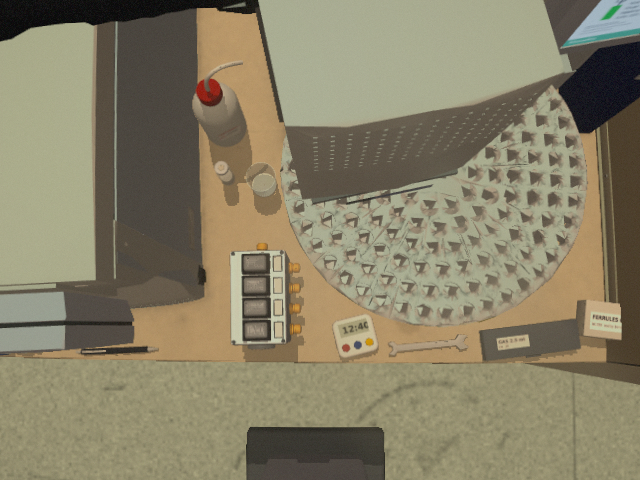

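View pics/side1.png

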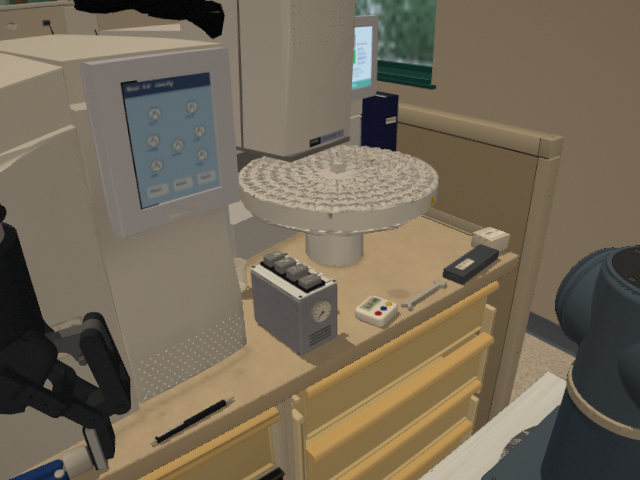

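The top view shows the manifold at columns 231–287, rows 250–345, with keys near (256, 264/286/308/331). A tall instrument stands to its left and a carousel to its right. In the side view the gripper is at the far left, in front of the instrument, and the keys run from (272,258) to (311,282).

```bash
python3 - <<'E'
from h import *
d=dict(np.load('top1.npz'));im=d['image']
# aluminium panel: bright, low saturation, in ROI
hsv=cv2.cvtColor(im,cv2.COLOR_RGB2HSV);m=((hsv[...,2]>120)&(hsv[...,1]<60)).astype(np.uint8)
r=np.zeros_like(m);r[240:352,222:295]=1
c=max(cv2.findContours(cv2.morphologyEx(m*r,cv2.MORPH_CLOSE,np.ones((25,25))),0,2)[0],key=cv2.contourArea)
q=cv2.boxPoints(cv2.minAreaRect(c));print(q.round(1).tolist())
P=np.array([world(d,u,v,.11) for u,v in q]);print(P.round(4),P.mean(0).round(4),[np.linalg.norm(P[i]-P[i-1]).round(4) for i in range(4)])
for v in (264,286,308,331):
    D=[world(d,u,w) for u in range(250,263,3) for w in range(v-5,v+6,2)];print(v,np.median(D,0).round(4))
for n,u,v in [('car',330,220),('carL',295,215),('inst dark',170,150),('inst edge',197,250),('inst beige',60,150),('low box',60,310),('tower',400,60),('tower lowL',270,20),('bottle cap',209,92),('instdark front',170,290),('boxedge',125,310),('boxfront',60,350)]: print(n,world(d,u,v).round(3))
s=dict(np.load('side1.npz'))
for n,u,v in [('panel',155,140),('panelBL',125,230),('panelBR',238,195),('face',160,300),('screenL',90,70)]: print(n,world(s,u,v).round(3))
cv2.imwrite('pics/c.png',np.hstack([cv2.resize(im[240:355,215:305,::-1],(468,598),interpolation=2),cv2.resize(s['image'][240:345,245:295+50,::-1],(332,598)[:2],interpolation=2)]))
E
```

```text
[[229.60000610351562, 250.60000610351562], [284.3999938964844, 249.6999969482422], [285.79998779296875, 343.3999938964844], [231.0, 344.29998779296875]]
[[0.5422 0.1124 0.11  ]
 [0.5439 0.0371 0.11  ]
 [0.4166 0.0333 0.11  ]
 [0.4147 0.1073 0.11  ]] [0.4794 0.0725 0.11  ] [np.float64(0.1275), np.float64(0.0753), np.float64(0.1274), np.float64(0.0741)]
264 [0.5222 0.0737 0.1278]
286 [0.4927 0.0729 0.1281]
308 [0.4635 0.0725 0.128 ]
331 [0.4331 0.0725 0.1231]
car [ 0.58  -0.025  0.142]
carL [0.578 0.019 0.188]
inst dark [0.657 0.176 0.204]
inst edge [0.548 0.168 0.061]
inst beige [0.581 0.2   0.461]
low box [0.452 0.193 0.456]
tower [ 0.619 -0.067  0.549]
tower lowL [0.647 0.021 0.549]
bottle cap [0.749 0.139 0.163]
instdark front [0.485 0.185 0.143]
boxedge [0.455 0.19  0.306]
boxfront [0.418 0.206 0.424]
panel [0.415 0.285 0.375]
panelBL [0.41  0.334 0.289]
panelBR [0.421 0.189 0.288]
face [0.476 0.289 0.151]
screenL [0.415 0.339 0.453]
```

View pics/c.png

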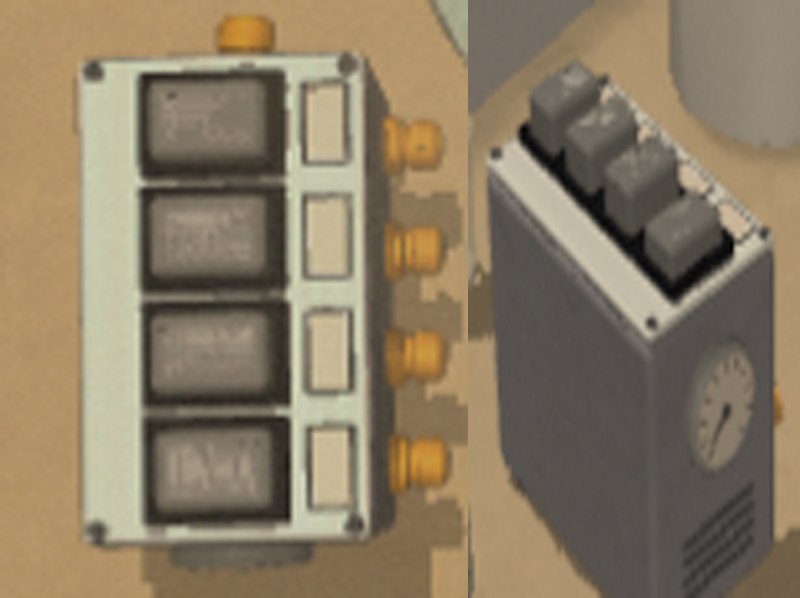

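Depth puts the nearest key (x≈0.433, y≈0.073) at 123 mm and the others at 128 mm. The crop also shows the front key shorter, so it is probably the latched one. I'll close the fingers, approach clear of the instrument panel, and confirm it with a tap.

```bash
python3 -m jog '{"slide":[[-27,-36,0],[-54,-72,0],[-81,-108,0],[-108,-144,0],[-135,-180,0],[-162,-216,0],[-190,-252,0],[-217,-288,0],[-244,-324,0],[-244,-324,0]],"roll":[0,-3,-6,-9,-12,-15,-18,-21,-23,-23]}' 255 20; python3 - <<'E'
from h import *
from scipy.spatial.transform import Rotation as R
s=ctrl.get_state();A=R.from_quat(s['orientation']).as_matrix();print(A.round(3),s['tool_pos'],s['grip_width'],s['force'])
print((A.T@(np.array([.4335,.0728,.150])-s['tool_pos'])*1000).round(1))
E
```

```text
time: 1.35
tool_pos: [0.3002, 0.098, 0.2308]
orientation: [-0.014, 1.0, -0.0, -0.0]
force: [-1.0, 0.7, 0.3]
grip_width: -0.0
gripper_force: 0.0
[[-1.    -0.028 -0.   ]
 [-0.028  1.    -0.001]
 [ 0.001 -0.001 -1.   ]] [0.30016862 0.09800635 0.23084663] -6.884523051893836e-06 [-1.00213425  0.73359393  0.30732965]
[-132.6  -28.9   80.8]
```

```bash
python3 -m jog '{"slide":[[-33,-7,0],[-66,-14,0],[-100,-22,20],[-133,-29,50],[-133,-29,81],[-133,-29,81],[-133,-29,81]],"roll":[0,0,0,0,0,0,0]}'; python3 - <<'E'
from h import *
s=ctrl.get_state();print(s['tool_pos'],s['force'])
d=grab('side');cv2.imwrite('pics/d.png',cv2.resize(d['image'][180:360,220:380,::-1],(533,600),interpolation=2))
E
```

```text
time: 2.22
tool_pos: [0.4337, 0.0769, 0.1512]
orientation: [-0.018, 1.0, 0.0, 0.0]
force: [0.2, -0.9, 1.1]
grip_width: 0.0001
gripper_force: 0.0
[0.43370672 0.07694722 0.1512088 ] [ 0.24713162 -0.9229427   1.09080119]
```

View pics/d.png

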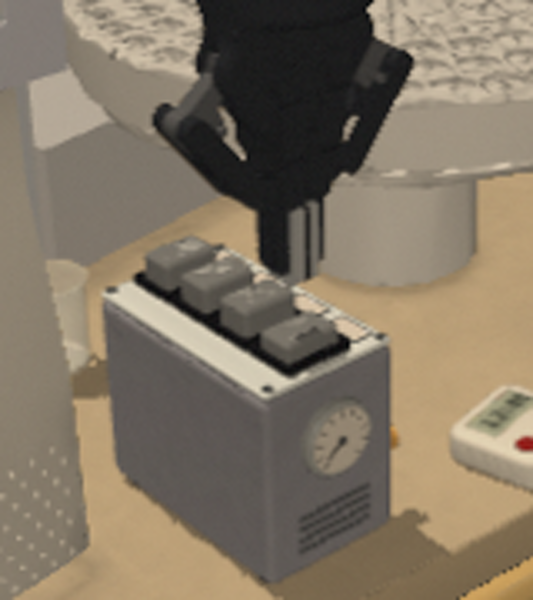

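The fingertips are above the front key: tip at about (290,278) in the crop, key at (305,335). Measured y is 4 mm off, so I'll correct that, descend a little and check the tip against depth.

```bash
python3 -m jog '{"slide":[[0,-2,6],[0,-4,12],[0,-4,12],[0,-4,12]],"roll":[0,0,0,0]}'; python3 - <<'E'
from h import *
s=ctrl.get_state();print(s['tool_pos'],s['force'])
d=grab('side')
V=np.array(d['view'])
def px(p):
    c=V[:3,:3]@p+V[:3,3];a=c[:2]/c[2];a=a*(1+d['k1']*(a@a));return a*[d['fx'],d['fy']]+[d['cx'],d['cy']]
o=d['image'][210:330,260:360,::-1].copy();o=cv2.resize(o,(500,600),interpolation=2)
t=s['tool_pos']
for p,c in((t,(0,0,255)),(t+[-.011,.0145,0],(0,255,0)),(t+[-.011,-.0145,0],(0,255,0)),(t+[.011,.0145,0],(0,255,0)),(np.array([.4335,.0728,.123]),(255,0,0))):
    u=px(p);print(u.round(1));cv2.circle(o,tuple(int(x) for x in (u-[260,210])*5),3,c,-1)
cv2.imwrite('pics/e.png',o)
E
```

```text
time: 2.78
tool_pos: [0.4338, 0.0721, 0.1383]
orientation: [-0.018, 1.0, 0.0, -0.0]
force: [-0.5, -0.3, -0.3]
grip_width: 0.0004
gripper_force: 0.0
[0.4338003  0.07208655 0.1383196 ] [-0.50961084 -0.26808221 -0.32162358]
[310.1 268.9]
[306.9 274.9]
[322.3 268.6]
[297.8 269.2]
[310.  278.1]
```

View pics/e.png

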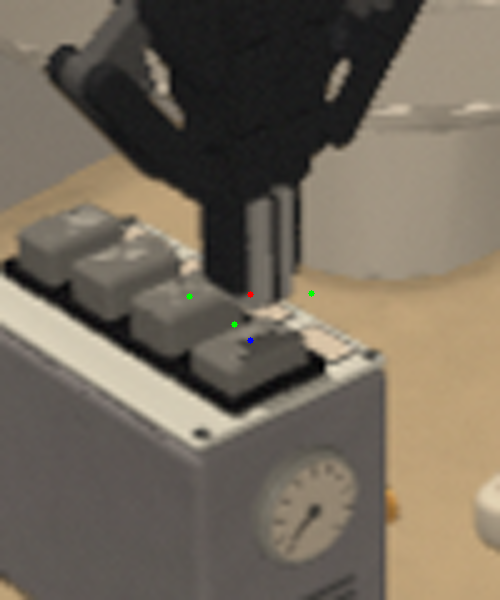

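The projected TCP (red, 250,295) sits on the actual fingertips, and the key centre (blue, 250,340) is directly below. Now the tap.

```bash
python3 -m jog '{"slide":[[0,0,6],[0,0,12],[0,0,13],[0,0,13]],"roll":[0,0,0,0]}';python3 -m jog '{"slide":[[0,0,1],[0,0,2],[0,0,2]],"roll":[0,0,0]}'; python3 -m jog '{"slide":[[0,0,1],[0,0,1]],"roll":[0,0]}'
```

```text
time: 3.32
tool_pos: [0.4337, 0.0722, 0.1251]
orientation: [-0.018, 1.0, -0.0, -0.0]
force: [-0.4, 0.6, 0.2]
grip_width: 0.0003
gripper_force: 0.0
time: 3.7
tool_pos: [0.4338, 0.0722, 0.1233]
orientation: [-0.018, 1.0, 0.0, -0.0]
force: [-0.2, -0.1, 0.1]
grip_width: 0.0002
gripper_force: 0.0
time: 3.95
tool_pos: [0.434, 0.0721, 0.123]
orientation: [-0.018, 1.0, -0.0, 0.0]
force: [-1.5, -0.8, 3.9]
grip_width: -0.0003
gripper_force: 2.0
```

Contact at z = 0.123 with 3.9 N and no give, so this is the latched key. Pressing it down gradually.

```bash
python3 -m jog '{"slide":[[0,0,1],[0,0,2],[0,0,3],[0,0,4],[0,0,4]],"roll":[0,0,0,0,0]}'; python3 -m jog '{"slide":[[0,0,1],[0,0,2],[0,0,2]],"roll":[0,0,0]}'
```

```text
time: 4.58
tool_pos: [0.434, 0.0722, 0.1196]
orientation: [-0.018, 1.0, -0.0, 0.0]
force: [-3.1, 0.5, 7.4]
grip_width: -0.0001
gripper_force: 4.0
time: 4.95
tool_pos: [0.434, 0.0722, 0.1179]
orientation: [-0.018, 1.0, -0.0, 0.001]
force: [-3.8, 0.5, 9.0]
grip_width: 0.0002
gripper_force: 4.6
```

```bash
python3 -m jog '{"slide":[[0,0,1],[0,0,1]],"roll":[0,0]}'; python3 -m jog '{"slide":[[0,0,1],[0,0,1]],"roll":[0,0]}'
```

```text
time: 5.2
tool_pos: [0.434, 0.0722, 0.1177]
orientation: [-0.018, 1.0, -0.0, 0.001]
force: [-4.6, -0.5, 11.9]
grip_width: 0.0001
gripper_force: 6.3
time: 5.45
tool_pos: [0.434, 0.0722, 0.1177]
orientation: [-0.018, 1.0, -0.0, 0.001]
force: [-7.0, -1.1, 17.2]
grip_width: 0.0001
gripper_force: 8.3
```

It has reached the hard stop at 17 N. Next I'll release straight up, retract and look.

```bash
python3 -m jog '{"slide":[[0,0,-4],[0,0,-9],[0,0,-16],[0,0,-30],[0,0,-60],[0,0,-100],[33,7,-110],[66,14,-110],[100,22,-110],[130,28,-110],[130,28,-110],[130,28,-110]],"roll":[0,0,0,0,0,0,0,0,0,0,0,0]}'; python3 - <<'E'
from h import *
d=grab('top','top2.png')
for v in (264,286,308,331):
    D=[world(d,u,w) for u in range(250,263,3) for w in range(v-5,v+6,2)];print(v,np.median(D,0).round(4))
s=grab('side');cv2.imwrite('pics/f.png',np.hstack([cv2.resize(d['image'][240:355,215:305,::-1],(468,598),interpolation=2),cv2.resize(s['image'][240:345,245:345,::-1],(332,598),interpolation=2)]))
E
```

```text
time: 6.95
tool_pos: [0.3036, 0.0955, 0.2246]
orientation: [-0.018, 1.0, -0.0, 0.001]
force: [0.5, -0.1, 1.2]
grip_width: -0.0003
gripper_force: 0.0
264 [0.5222 0.0736 0.1276]
286 [0.4927 0.0729 0.128 ]
308 [0.4635 0.0725 0.1281]
331 [0.4331 0.0719 0.1279]
```

View pics/f.png

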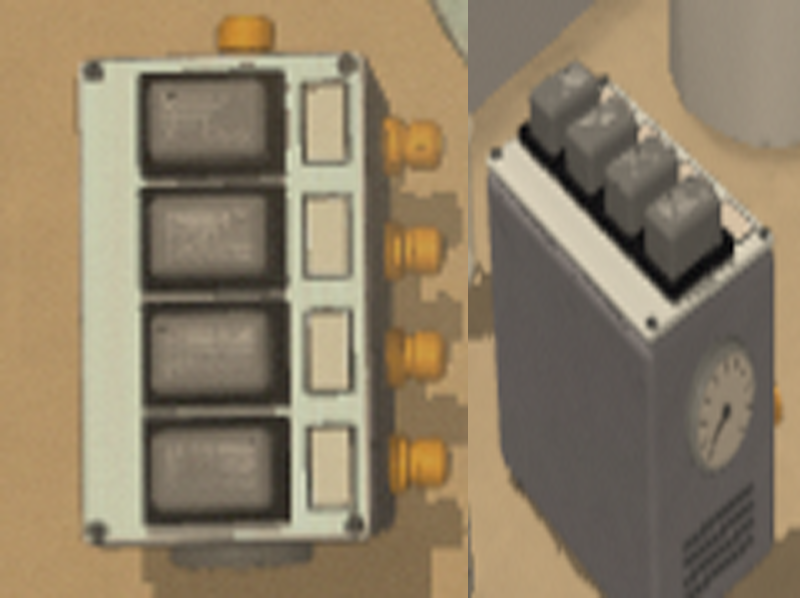

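All four keys now stand at 128 mm, and in the side crop the front key (680,225) is as tall as the rest. The arm is clear.

```bash
python3 -c "from cell import ctrl;print(ctrl.finish_job())"
```

```text
the job is handed in; nothing more can be done
None
```

The latched key was the one nearest the robot; I pressed it fully down and it sprang up, so all four keys now stand up at 128 mm, no other key or loose item was touched, and the job is handed in.

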